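Kit the welder's parts tray

ROBOT

A 6-joint arm with a two-finger parallel gripper is mounted at the origin on the work surface. World frame = base frame: x ahead of the robot, y to its left, z up, the work surface at z = 0. Lengths are in mm, angles in rad, forces in N, time in s.
With the tool pointing down it reaches from about 300 to 750 mm from the base axis. Payload 8.5 kg.
Tool frame: the origin (TCP) lies midway between the tips of the shut fingers; the grasp point (between the pads) lies 19 mm behind it; z points along the fingers, y is the line along which they close (so a half turn about z gives the same grasp; the last joint's range is limited). The gripper opens to 88 mm and grips with 3 to 60 N. Pads are 18 mm wide; open, the fingers measure 123 mm over their backs; the gripper's body (75 mm by 187 mm) begins 45 mm behind the grasp point.
Start: joints at [1.054, 0.381, 1.297, -0, 1.464, -0.215], TCP at [163.473, 525.126, 238.748] pointing down, gripper open.
Joint ranges: [-3.11, 3.11], [-0.89, 2.33], [0.22, 2.48], [-1.42, 4.56], [0.17, 2.85], [-2.88, 2.88]. Speed limits (rad/s): [2.39, 2.39, 3.14, 3.14, 3.14, 3.14].

INTERFACE

Orientations are given as a 3x3 rotation matrix whose columns are the frame's x, y, z axes.
In Python, from rig import ctrl, optics, workorder gives the robot as it stands. The module is installed in compiled form; this text tells all that it offers.
- The arm moves only by the tool apply_moves, never from a script. Its arguments are lists of equal length, an entry for each row: "rot": the turn, a rotation vector about the tool's x, y, z in degrees, a list of three; "delta_pos": the shift along the tool's x, y, z in m, a list of three; "hand": the gripper command: -1 is shut, 1 is fully open, values between are in proportion. A call has 1 to 20 rows; each row is the pose to reach, as a shift and turn from the pose commanded when the call began, along the tool's axes at that moment; what a row does not reach only later rows make up. A row lasts 1/10 s, in which the tool goes at most 50 mm and 8.59 degrees, less where a joint would pass 70% of its speed; a pose out of reach is approached as far as the arm can. A call with a gripper value outside its range is refused whole. The fingers move at their own pace and stop on an object; "force" is the grip in N (left out, the last holds). Time passes only in rows, so rows that repeat a pose let the fingers close. It gives the time, the measured TCP pose, the force, the opening and the grip force at its end, in the units of the state.
- ctrl.observe(): the state, without advancing time (a new reading comes with each control period).
- optics.get_image(name): name is "scene" or "top"; returns a dict with "pixels" (420x560x3 uint8, blue, green, red), "range_z" (420x560 float32, mm along the optical axis (not along the pixel's ray), 0 where there is no reading), "fx", "fy", "cx", "cy" (pixels), "extrinsics" (4x4, takes a point from world to camera coordinates). Camera axes: x right, y down, z forward; pixel columns grow to the right and rows downward; lengths in mm; the calibration is good to about 2 mm. A picture is of the moment at which its call begins.
- workorder.close_job(): hands the job in; it is judged then, once.
The state is a dict: "time_s": time; "q": joint angles; "qd": joint speeds; "effort": joint torques, N m; "ee_pos": TCP position; "eef_rot": TCP orientation; "force": force on the tool from outside, world axes, zero at the start; "moment": the same for the moment, N m; "opening": finger opening in mm; "grip_force": force on a finger pad.
Only numpy, scipy, OpenCV 4.12 (cv2) and the standard library are available. Lean on these libraries where they do the work, as an engineer would, in place of code of your own. Each camera call takes 0.05 s, during which the arm holds its last target. There are 200 camera calls.

TASK

Put the parts for the next weld into the blue kit tray, each lying inside its own recess and the same way up as it is now: the flange with the hole through its hub in the big round recess, the hexagon nut in the small round one, the square tube in the oblong one and the L-shaped angle piece in the square one. Leave the two look-alikes, the flange with the solid hub and the T-shaped piece, where they are on the bench.

Things in the scene. Friction and masses are not known exactly. Their poses are not given: they have to be found in the camera images.
- flange_mid (a point): WANTED flange, bare steel: a disc 64 mm across and 8 mm thick with a round hub 32 mm across on top of it, 45 mm high in all, and a 22 mm hole right through. Stands hub up on the bench. Point: on its axis, half-way up (22.5 mm above its underside); z up along the axis.
- nut_mid (a point): WANTED long hexagon nut, bare steel, 30 mm across flats, 35 mm across corners, 36 mm high, hole 18 mm, standing on its end. Point: its centre, half-way up (18 mm above its underside); z up; x and the directions 60 degrees from it are square to its flats, y points at a corner.
- tube_mid (a point): WANTED piece of square steel tube, 40 x 40 mm, 70 mm long, wall 4 mm, lying on one side. Point: its centre, 20 mm above its underside; x along the tube, z up.
- angle_mid (a point): WANTED steel angle piece (L-shaped from the end): a foot plate 50 x 50 mm, 8 mm thick, lying flat, with an upright wall 8 mm thick, 50 mm long, 50 mm high in all, along one edge. Point: centre of the foot's outline, half-way up (25 mm above the underside), so in free air beside the wall; z up, y along the wall; the wall's middle plane lies at x = -21 mm from the point.
- blank_flange_mid (a point): LOOK-ALIKE, to be left: the same as the wanted flange but its 32 mm hub is solid with a flat closed top, no hole. Point on its axis, 22.5 mm up; z up.
- tee_mid (a point): LOOK-ALIKE, to be left: steel tee piece with the same 50 x 50 x 8 mm foot and 8 mm wall as the angle, 50 mm high, but the wall stands along the middle of the foot. Point at its centre, 25 mm up; z up, y along the wall.
- nest_biground_floor (a point): Big round recess, 89 mm across, for the bored flange: one of four grey 100 x 100 mm plastic nest blocks (recess floor lined with black rubber) that fill a low blue tray two by two, in any of the four places. The point is the centre of the recess floor, about 10 mm above the bench; z up; the recess walls rise 8 mm above that floor (the blue tray rim 7 mm).
- nest_smallround_floor (a point): Small round recess, 59 mm across, for the nut: one of four grey 100 x 100 mm plastic nest blocks (recess floor lined with black rubber) that fill a low blue tray two by two, in any of the four places. The point is the centre of the recess floor, about 10 mm above the bench; z up; the recess walls rise 8 mm above that floor (the blue tray rim 7 mm).
- nest_slot_floor (a point): Oblong recess, 91 mm along its x by 59 mm along its y, for the square tube lying along x: one of four grey 100 x 100 mm plastic nest blocks (recess floor lined with black rubber) that fill a low blue tray two by two, in any of the four places. The point is the centre of the recess floor, about 10 mm above the bench; z up; the recess walls rise 8 mm above that floor (the blue tray rim 7 mm).
- nest_square_floor (a point): Square recess, 77 x 77 mm, sides along its x and y, for the angle piece: one of four grey 100 x 100 mm plastic nest blocks (recess floor lined with black rubber) that fill a low blue tray two by two, in any of the four places. The point is the centre of the recess floor, about 10 mm above the bench; z up; the recess walls rise 8 mm above that floor (the blue tray rim 7 mm).
Mind the look-alikes: they are no part of the job. Leave any black or pink look-alike of the part that bears nut_mid alone.

How it is judged:
By the outcome, as a careful person would: the job done as asked, in the order asked, and still so for the second after the job is handed in, with the robot touching nothing.
It also fails if it takes over 102 s, if anything falls off the work surface, if the arm or the gripper's body presses on something with over 40 N, if the wrist force passes 120 N, or if a joint passes its speed limit or range.

## Working session

There is one attempt and no reset: what is moved stays moved. The work goes in short steps, Python scripts to look and compute and a tool call to move; the robot and the scene stay as the last step left them, time stands still between calls to the robot, and variables do not carry over. Pictures are saved under pics/ and viewed, at most 14 in all, crops included, and the job is handed in when it is done.

Besides the shell and the picture viewer there is one more tool, called after "Request:" as name(argument=value, ...) on one line, values as JSON. apply_moves: Moves the arm, as the interface text tells. Its arguments: {"type":"object","properties":{"rot":{"type":"array","items":{"type":"array","items":{"type":"number"}}},"delta_pos":{"type":"array","items":{"type":"array","items":{"type":"number"}}},"hand":{"type":"array","items":{"type":"number"}},"force":{"type":"number"}},"required":["rot","delta_pos","hand"]}

```bash
mkdir -p pics; cat > h.py <<'E'
import numpy as np, cv2
from rig import ctrl, optics, workorder
def snap(n,f=None):
    d=optics.get_image(n)
    if f: cv2.imwrite('pics/'+f,d['pixels'])
    return d
def cloud(d):
    v,u=np.mgrid[0:420,0:560]; z=d['range_z']
    P=np.stack([(u-d['cx'])/d['fx']*z,(v-d['cy'])/d['fy']*z,z,np.ones_like(z)],-1)
    return (P@np.linalg.inv(d['extrinsics']).T)[...,:3]
E
python3 - <<'E'
from h import *
s=ctrl.observe(); print({k:np.round(v,3).tolist() for k,v in s.items()})
for n in('top','scene'):
    d=snap(n,n+'0.png'); np.savez(n+'0.npz',**d)
    E=np.linalg.inv(d['extrinsics']); print(n,d['fx'],E.round(3).tolist())
E
```

```text
{'time_s': 0.0, 'q': [1.054, 0.381, 1.298, -0.0, 1.464, -0.215], 'qd': [-0.0, 0.0, -0.002, 0.001, 0.001, -0.0], 'effort': [0.001, -43.793, -22.455, 0.071, 0.035, -0.0], 'ee_pos': [163.346, 524.886, 238.133], 'eef_rot': [[-0.955, 0.297, -0.001], [0.297, 0.955, -0.001], [0.0, -0.001, -1.0]], 'force': [-0.192, -0.375, -0.168], 'moment': [0.014, -0.021, 0.027], 'grip_force': 0.0, 'opening': 87.816}
top 430.2071531773949 [[-0.002, -0.996, 0.085, 421.25], [-1.0, 0.002, 0.001, -24.204], [-0.001, -0.085, -0.996, 1010.014], [0.0, 0.0, 0.0, 1.0]]
scene 448.21741221987094 [[0.562, 0.448, -0.695, 1187.147], [0.827, -0.321, 0.462, -508.353], [-0.016, -0.834, -0.551, 607.438], [0.0, 0.0, 0.0, 1.0]]
```

View pics/top0.png

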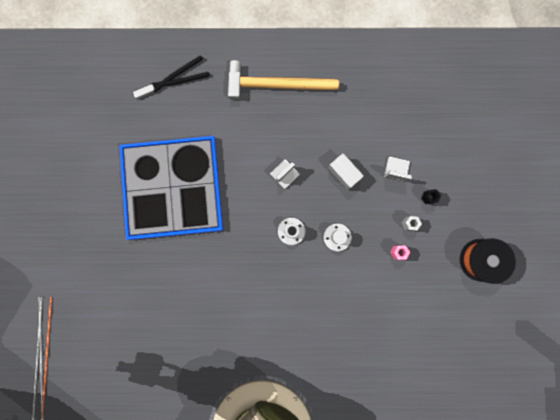

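View pics/scene0.png

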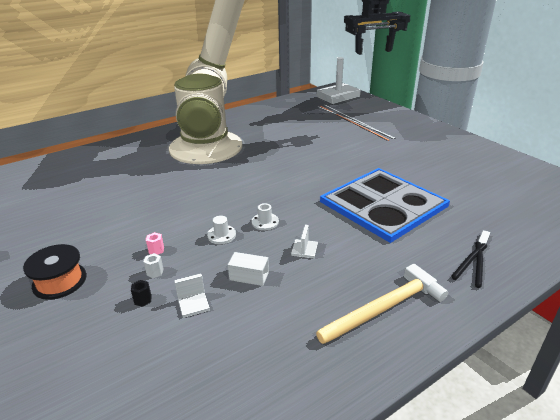

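The top view shows the tray at (170,187): small round NW (147,168), big round NE (190,163), square SW (150,211) and slot SE (194,207). The bored flange is at (291,231), the solid one at (338,238), the tee at (285,174), the tube at (346,171), the angle at (398,168) and the steel nut at (413,224). The scene view agrees.

```bash
python3 - <<'E'
from h import *
T=dict(np.load('top0.npz'));S=dict(np.load('scene0.npz'));C=cloud(T);CS=cloud(S)
b=C[250:400,230:500].reshape(-1,3);print('bench z',np.median(b[b[:,2]<20][:,2]), np.median(CS[330:400,100:300,2]))
sd={'flange':(291,231,45),'blank':(338,238,45),'tee':(285,174,50),'tube':(346,171,40),'angle':(398,168,50),'nut':(413,224,36)}
m=((C[...,2]>3)&(C[...,2]<70)).astype(np.uint8)
n,L,st,ce=cv2.connectedComponentsWithStats(m)
def ray(d,u,v,z):
    E=np.linalg.inv(d['extrinsics']);r=E[:3,:3]@np.array([(u-d['cx'])/d['fx'],(v-d['cy'])/d['fy'],1]);return E[:3,3]+r*(z-E[2,3])/r[2]
for k,(u,v,h) in sd.items():
    l=np.bincount(L[v-8:v+9,u-8:u+9].ravel(),minlength=n);l[0]=0;l=l.argmax()
    P=C[L==l]; hi=P[P[:,2]>h-5]
    for nm,Q in(('all',P),('top',hi),('low',P[(P[:,2]<14)])):
        if len(Q)<4: continue
        r=cv2.minAreaRect(Q[:,:2].astype(np.float32))
        print(k,nm,len(Q),'mean',Q.mean(0).round(1),'rect',np.round(r[0],1),np.round(r[1],1),round(r[2],1))
    lo=P.min(0)[:2]-15;hi2=P.max(0)[:2]+15
    Q=CS.reshape(-1,3);Q=Q[(Q[:,2]>h-4)&(Q[:,2]<h+6)&(Q[:,:2]>lo).all(1)&(Q[:,:2]<hi2).all(1)]
    r=cv2.minAreaRect(Q[:,:2].astype(np.float32)) if len(Q)>3 else None
    print('   scene top',len(Q),Q.mean(0).round(1),r)
g=T['pixels'].max(2)
for nm,(u,v) in {'big':(190,163),'small':(147,168),'square':(150,211),'slot':(194,207)}.items():
    mm=(g<60).astype(np.uint8);mm[:, :120]=0
    n2,L2,_,_=cv2.connectedComponentsWithStats(mm);c=max(cv2.findContours((L2==L2[v,u]).astype(np.uint8),0,1)[0],key=len)
    Q=np.array([ray(T,*p[0],14)[:2] for p in c],np.float32);r=cv2.minAreaRect(Q);print(nm,np.round(r[0],1),np.round(r[1],1),round(r[2],1))
hsv=cv2.cvtColor(T['pixels'],cv2.COLOR_BGR2HSV);mm=cv2.inRange(hsv,(105,150,60),(130,255,255))
c=max(cv2.findContours(mm,0,1)[0],key=cv2.contourArea);Q=np.array([ray(T,*p[0],17)[:2] for p in c],np.float32);r=cv2.minAreaRect(Q);print('tray',r)
big=lambda d,x,y,w,h,s:cv2.resize(d['pixels'][y:y+h,x:x+w],None,fx=s,fy=s,interpolation=2)
cv2.imwrite('pics/c1.png',np.vstack([big(T,260,145,180,120,4.4)[:,:],])[:600,:800])
E
```

```text
bench z -0.37832220198060895 -0.40075134070644935
flange all 516 mean [452.  -67.   13.8] rect [453.1 -68. ] [60.7 63. ] 89.9
flange top 80 mean [452.4 -67.4  44.5] rect [451.8 -67.5] [29.3 29.3] 88.8
flange low 421 mean [451.9 -66.9   7.6] rect [453.1 -68. ] [60.7 63. ] 89.9
   scene top 67 [452.8 -66.7  43.7] ((452.46185302734375, -66.88471984863281), (29.742385864257812, 31.24372673034668), 13.659805297851562)
blank all 591 mean [ 437.9 -172.4   18.3] rect [ 437.7 -175.2] [65.8 60.5] 89.7
blank top 159 mean [ 438.  -174.    44.5] rect [ 438.1 -174.2] [31.2 29.1] 89.9
blank low 411 mean [ 437.9 -172.3    7.7] rect [ 437.7 -175.2] [65.8 60.5] 89.7
   scene top 106 [ 439.5 -174.8   44.2] ((438.13934326171875, -174.44168090820312), (28.586196899414062, 32.397396087646484), 62.285343170166016)
tee all 464 mean [585.9 -52.6  16.7] rect [589.2 -52. ] [54.2 54.8] 42.3
tee top 82 mean [587.3 -53.1  49.5] rect [586.5 -52.5] [ 8.1 48.4] 44.5
tee low 351 mean [586.1 -52.8   7.7] rect [589.2 -52. ] [54.2 54.8] 42.3
   scene top 63 [588.5 -53.9  49.5] ((587.6198120117188, -53.53618240356445), (
[... 739 characters left out ...]
33544921875), (49.44595718383789, 10.675116539001465), 76.64070892333984)
nut all 193 mean [ 469.3 -341.    27.9] rect [ 469.5 -341.8] [34.3 30.3] 84.7
nut top 109 mean [ 469.3 -342.6   35.5] rect [ 469.4 -343.2] [30.9 32. ] 53.0
nut low 28 mean [ 469.  -339.1    8. ] rect [ 469.4 -340.4] [27.4 26. ] 76.2
   scene top 118 [ 469.3 -342.9   34.7] ((468.9899597167969, -342.5403747558594), (33.12644958496094, 31.167037963867188), 86.54998016357422)
big [611.6 168.2] [84.2 82.8] 45.1
small [601.1 270. ] [54.1 52.7] 45.3
square [499.7 260.3] [73.5 73.3] 5.5
slot [509.3 158.3] [87.4 55.3] 5.6
tray ((554.6947631835938, 212.57705688476562), (224.21578979492188, 224.37991333007812), 5.500471591949463)
```

View pics/c1.png

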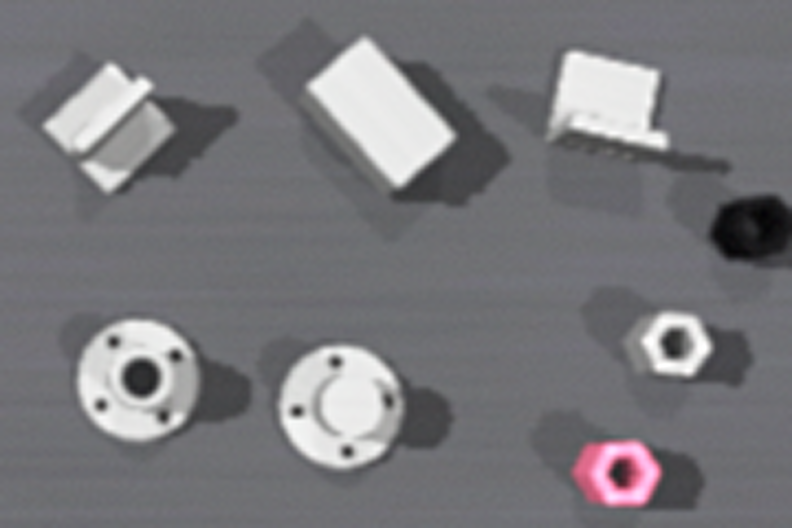

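The crop confirms the bored flange, the L-shaped angle (foot away from the robot), and the nut's flats facing about ±x. The centres agree in both views to about 1 mm. I'll start with the flange.

```bash
cat >> h.py <<'E'
def plan(*tg):
    "targets (x,y,z,phi) -> turn about tool z [deg], shift [m] from the present pose"
    s=ctrl.observe();R=np.array(s['eef_rot']);p=np.array(s['ee_pos']);f=np.degrees(np.arctan2(R[1,1],R[0,1]))
    print('t',round(s['time_s'],2),'p',p.round(1),'phi',round(f,2),'z',R[:,2].round(4),'open',round(s['opening'],1),'F',np.round(s['force'],1),'grip',round(s['grip_force'],1))
    for x,y,z,a in tg: print('rz',round((f-a+180)%360-180,2),'d',((R.T@(np.array([x,y,z])-p))/1000).round(4).tolist())
E
python3 -c "
from h import *
plan((452.3,-67,110,72.7),(452.3,-67,15,72.7))"
```

```text
t 0.1 p [163.4 524.9 238.2] phi 72.71 z [-7.0e-04 -1.1e-03 -1.0e+00] open 88.0 F [0.3 0.2 0.2] grip 0.0
rz 0.01 d [-0.4519, -0.4791, 0.1287]
rz 0.01 d [-0.4519, -0.479, 0.2237]
```

Request:
apply_moves(rot=[[0, 0, 0], [0, 0, 0], [0, 0, 0], [0, 0, 0], [0, 0, 0], [0, 0, 0], [0, 0, 0], [0, 0, 0], [0, 0, 0], [0, 0, 0], [0, 0, 0], [0, 0, 0], [0, 0, 0], [0, 0, 0], [0, 0, 0], [0, 0, 0], [0, 0, 0], [0, 0, 0], [0, 0, 0], [0, 0, 0]], delta_pos=[[-0.03, -0.032, 0], [-0.06, -0.064, 0], [-0.09, -0.096, 0], [-0.12, -0.128, 0], [-0.15, -0.16, 0], [-0.18, -0.192, 0], [-0.21, -0.224, 0.01], [-0.24, -0.256, 0.02], [-0.27, -0.288, 0.03], [-0.3, -0.32, 0.04], [-0.33, -0.352, 0.06], [-0.36, -0.384, 0.08], [-0.39, -0.416, 0.1], [-0.42, -0.448, 0.12], [-0.44, -0.467, 0.129], [-0.452, -0.479, 0.129], [-0.452, -0.479, 0.129], [-0.452, -0.479, 0.129], [-0.452, -0.479, 0.129], [-0.452, -0.479, 0.129]], hand=[0.4, 0.4, 0.4, 0.4, 0.4, 0.4, 0.4, 0.4, 0.4, 0.4, 0.4, 0.4, 0.4, 0.4, 0.4, 0.4, 0.4, 0.4, 0.4, 0.4], force=30)

```text
time_s: 2.1
ee_pos: [452.4, -65.5, 110.3]
eef_rot: [[-0.955, 0.296, 0.001], [0.296, 0.955, -0.0], [-0.001, -0.0, -1.0]]
force: [-0.6, 0.6, 0.1]
opening: 61.7
grip_force: 0.0
```

```bash
python3 -c "
from h import *
plan((452.3,-67,15,72.7))
snap('scene','s1.png')"
```

```text
t 2.1 p [452.4 -65.5 110.3] phi 72.8 z [ 6.e-04 -2.e-04 -1.e+00] open 61.7 F [-0.6  0.6  0.1] grip 0.0
rz 0.1 d [-0.0003, -0.0014, 0.0953]
```

View pics/s1.png

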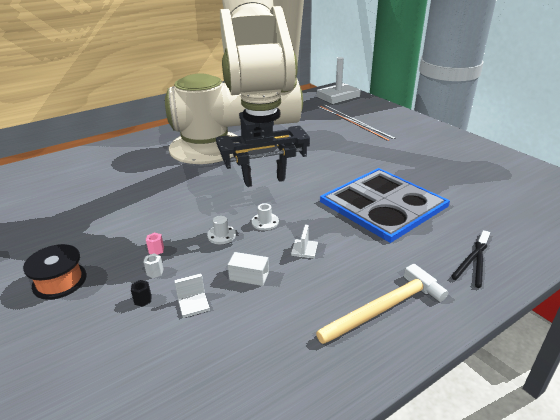

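The open fingers (245–282,180) hang over the bored flange at (265,216). Now down, grip and lift.

Request:
apply_moves(rot=[[0, 0, 0], [0, 0, 0], [0, 0, 0], [0, 0, 0], [0, 0, 0], [0, 0, 0], [0, 0, 0], [0, 0, 0], [0, 0, 0], [0, 0, 0], [0, 0, 0], [0, 0, 0], [0, 0, 0], [0, 0, 0], [0, 0, 0], [0, 0, 0], [0, 0, 0], [0, 0, 0]], delta_pos=[[0, -0.001, 0.025], [0, -0.001, 0.05], [0, -0.001, 0.07], [0, -0.001, 0.085], [0, -0.001, 0.095], [0, -0.001, 0.095], [0, -0.001, 0.095], [0, -0.001, 0.095], [0, -0.001, 0.095], [0, -0.001, 0.095], [0, -0.001, 0.095], [0, -0.001, 0.095], [0, -0.001, 0.095], [0, -0.001, 0.085], [0, -0.001, 0.06], [0, -0.001, 0.03], [0, -0.001, 0], [0, -0.001, 0]], hand=[0.4, 0.4, 0.4, 0.4, 0.4, 0.4, 0.4, -1, -1, -1, -1, -1, -1, -1, -1, -1, -1, -1], force=30)

```text
time_s: 3.95
ee_pos: [453.6, -67.9, 112.9]
eef_rot: [[-0.955, 0.297, 0.006], [0.297, 0.955, -0.002], [-0.006, -0.001, -1.0]]
force: [-0.1, 0.1, -3.3]
opening: 30.5
grip_force: 30.0
```

```bash
python3 -c "
from h import *
plan((611.4,167.9,80,72.7),(611.4,167.9,27,72.7))"
```

```text
t 3.95 p [453.6 -67.9 112.9] phi 72.72 z [ 0.0059 -0.0025 -1.    ] open 30.5 F [-0.1  0.1 -3.3] grip 30.0
rz 0.02 d [-0.0803, 0.2721, 0.0333]
rz 0.02 d [-0.08, 0.2721, 0.0863]
```

Request:
apply_moves(rot=[[0, 0, 0], [0, 0, 0], [0, 0, 0], [0, 0, 0], [0, 0, 0], [0, 0, 0], [0, 0, 0], [0, 0, 0], [0, 0, 0], [0, 0, 0], [0, 0, 0], [0, 0, 0], [0, 0, 0], [0, 0, 0], [0, 0, 0], [0, 0, 0], [0, 0, 0], [0, 0, 0], [0, 0, 0]], delta_pos=[[-0.006, 0.02, 0], [-0.015, 0.05, 0], [-0.026, 0.085, 0], [-0.037, 0.12, 0], [-0.048, 0.16, 0], [-0.059, 0.195, 0], [-0.069, 0.23, 0], [-0.077, 0.255, 0.01], [-0.082, 0.272, 0.02], [-0.082, 0.272, 0.03], [-0.082, 0.272, 0.045], [-0.082, 0.272, 0.06], [-0.082, 0.272, 0.07], [-0.082, 0.272, 0.075], [-0.082, 0.272, 0.08], [-0.082, 0.272, 0.083], [-0.082, 0.272, 0.083], [-0.082, 0.272, 0.083], [-0.082, 0.272, 0.083]], hand=[-1, -1, -1, -1, -1, -1, -1, -1, -1, -1, -1, -1, -1, -1, -1, -1, -1, -1, -1])

```text
time_s: 5.85
ee_pos: [611.7, 167.8, 27.2]
eef_rot: [[-0.955, 0.297, 0.001], [0.297, 0.955, 0.0], [-0.001, 0.0, -1.0]]
force: [-0.5, 0.1, -2.6]
opening: 30.9
grip_force: 30.0
```

```bash
python3 -c "
from h import *
plan((611.4,167.9,27,72.7))
snap('scene','s2.png')"
```

```text
t 5.85 p [611.7 167.8  27.2] phi 72.71 z [ 8.e-04  0.e+00 -1.e+00] open 30.9 F [-0.5  0.1 -2.6] grip 30.0
rz 0.01 d [0.0003, -0.0, 0.0002]
```

View pics/s2.png

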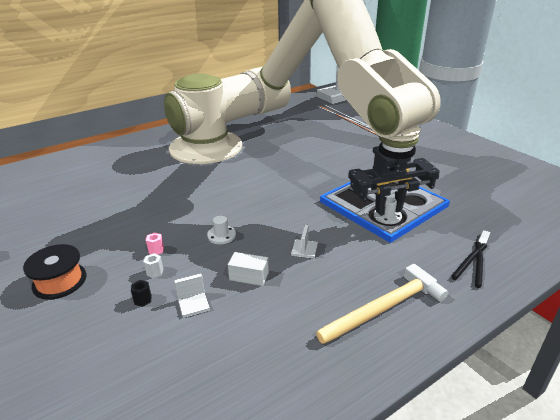

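The flange at (388,215) sits centred in the big recess. I'll release it and lift.

Request:
apply_moves(rot=[[0, 0, 0], [0, 0, 0], [0, 0, 0], [0, 0, 0], [0, 0, 0], [0, 0, 0], [0, 0, 0], [0, 0, 0], [0, 0, 0], [0, 0, 0]], delta_pos=[[0, 0, 0.0015], [0, 0, 0.0015], [0, 0, 0.0015], [0, 0, 0.0015], [0, 0, 0.0015], [0, 0, -0.01], [0, 0, -0.04], [0, 0, -0.08], [0, 0, -0.093], [0, 0, -0.093]], hand=[-1, -1, 0.15, 0.15, 0.15, 0.15, 0.15, 0.15, 0.15, 0.15])

```text
time_s: 6.9
ee_pos: [612.4, 167.9, 122.3]
eef_rot: [[-0.955, 0.297, 0.005], [0.297, 0.955, 0.0], [-0.004, 0.002, -1.0]]
force: [-0.2, 0.5, -0.1]
opening: 50.8
grip_force: 0.0
```

```bash
python3 -c "
from h import *
plan((469.3,-342.8,110,0),(469.3,-342.8,12,0))"
```

```text
t 6.9 p [612.4 167.9 122.3] phi 72.71 z [ 4.8e-03  4.0e-04 -1.0e+00] open 50.8 F [-0.2  0.5 -0.1] grip 0.0
rz 72.71 d [-0.0151, -0.5302, 0.0114]
rz 72.71 d [-0.0147, -0.5304, 0.1094]
```

Request:
apply_moves(rot=[[0, 0, 4], [0, 0, 9], [0, 0, 14], [0, 0, 19], [0, 0, 24], [0, 0, 29], [0, 0, 34], [0, 0, 39], [0, 0, 44], [0, 0, 49], [0, 0, 54], [0, 0, 59], [0, 0, 64], [0, 0, 69], [0, 0, 72.7], [0, 0, 72.7], [0, 0, 72.7], [0, 0, 72.7]], delta_pos=[[-0.001, -0.02, 0], [-0.002, -0.06, 0], [-0.003, -0.1, 0], [-0.004, -0.14, 0], [-0.005, -0.18, 0], [-0.006, -0.22, 0], [-0.007, -0.26, 0], [-0.008, -0.3, 0], [-0.009, -0.34, 0], [-0.01, -0.38, 0], [-0.012, -0.42, 0], [-0.013, -0.46, 0], [-0.015, -0.495, 0.005], [-0.016, -0.52, 0.01], [-0.016, -0.53, 0.01], [-0.016, -0.53, 0.01], [-0.016, -0.53, 0.01], [-0.016, -0.53, 0.01]], hand=[0.15, 0.15, 0.15, 0.15, 0.15, 0.15, 0.15, 0.15, 0.15, 0.15, 0.15, 0.15, 0.15, 0.15, 0.15, 0.15, 0.15, 0.15])

```text
time_s: 8.7
ee_pos: [469.4, -342.0, 109.4]
eef_rot: [[-0.002, 1.0, -0.001], [1.0, 0.002, 0.001], [0.001, -0.001, -1.0]]
force: [-0.5, 0.4, 0.2]
opening: 50.8
grip_force: 0.0
```

```bash
python3 -c "
from h import *
plan((469.3,-342.8,12,0))
d=snap('top'); cv2.imwrite('pics/t2.png',cv2.resize(d['pixels'][100:310,100:460],None,fx=2.2,fy=2.2))"
```

```text
t 8.7 p [ 469.4 -342.   109.4] phi 0.14 z [-6.e-04  8.e-04 -1.e+00] open 50.8 F [-0.5  0.4  0.2] grip 0.0
rz 0.14 d [-0.0009, -0.0, 0.0974]
```

View pics/t2.png

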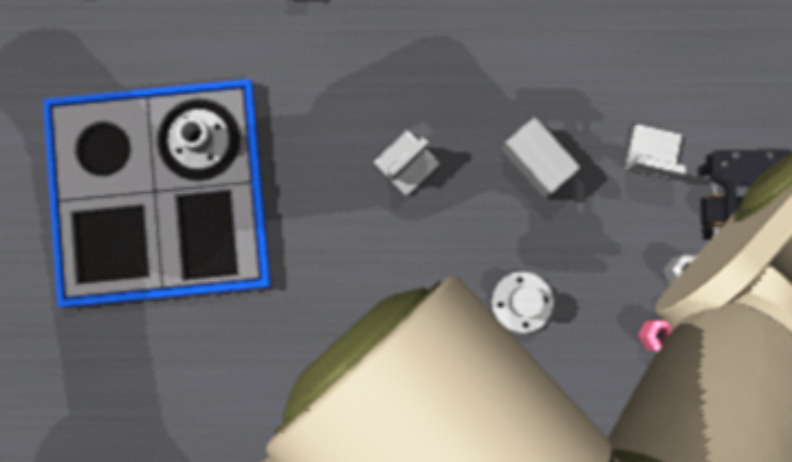

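The flange (196,137) stands centred in the big recess. Next is the nut.

Request:
apply_moves(rot=[[0, 0, 0], [0, 0, 0], [0, 0, 0], [0, 0, 0], [0, 0, 0], [0, 0, 0], [0, 0, 0], [0, 0, 0], [0, 0, 0], [0, 0, 0], [0, 0, 0], [0, 0, 0], [0, 0, 0], [0, 0, 0], [0, 0, 0], [0, 0, 0], [0, 0, 0], [0, 0, 0]], delta_pos=[[0, 0, 0.025], [0, 0, 0.05], [0, 0, 0.07], [0, 0, 0.088], [0, 0, 0.098], [0, 0, 0.098], [0, 0, 0.098], [0, 0, 0.098], [0, 0, 0.098], [0, 0, 0.098], [0, 0, 0.098], [0, 0, 0.098], [0, 0, 0.098], [0, 0, 0.085], [0, 0, 0.06], [0, 0, 0.03], [0, 0, 0], [0, 0, 0]], hand=[0.15, 0.15, 0.15, 0.15, 0.15, 0.15, 0.15, -1, -1, -1, -1, -1, -1, -1, -1, -1, -1, -1])

```text
time_s: 10.55
ee_pos: [470.4, -344.1, 114.1]
eef_rot: [[-0.0, 1.0, 0.005], [1.0, 0.0, -0.005], [-0.005, 0.005, -1.0]]
force: [0.4, 0.7, -1.0]
opening: 30.3
grip_force: 30.0
```

```bash
python3 -c "
from h import *
plan((601,269.5,80,0),(601,269.5,23.5,0))"
```

```text
t 10.55 p [ 470.4 -344.1  114.1] phi 0.01 z [ 0.005  -0.0055 -1.    ] open 30.3 F [ 0.4  0.7 -1. ] grip 30.0
rz 0.01 d [0.6138, 0.1306, 0.0314]
rz 0.01 d [0.6141, 0.1303, 0.0879]
```

Request:
apply_moves(rot=[[0, 0, 0], [0, 0, 0], [0, 0, 0], [0, 0, 0], [0, 0, 0], [0, 0, 0], [0, 0, 0], [0, 0, 0], [0, 0, 0], [0, 0, 0], [0, 0, 0], [0, 0, 0], [0, 0, 0], [0, 0, 0], [0, 0, 0], [0, 0, 0], [0, 0, 0], [0, 0, 0], [0, 0, 0], [0, 0, 0]], delta_pos=[[0.02, 0.005, 0], [0.06, 0.013, 0], [0.1, 0.022, 0], [0.14, 0.03, 0], [0.18, 0.039, 0], [0.22, 0.048, 0], [0.26, 0.056, 0], [0.3, 0.065, 0], [0.34, 0.073, 0], [0.38, 0.082, 0], [0.42, 0.091, 0], [0.46, 0.1, 0], [0.5, 0.108, 0], [0.54, 0.117, 0], [0.58, 0.125, 0], [0.605, 0.131, 0], [0.612, 0.132, 0], [0.612, 0.132, 0.02], [0.612, 0.132, 0.04], [0.612, 0.132, 0.055]], hand=[-1, -1, -1, -1, -1, -1, -1, -1, -1, -1, -1, -1, -1, -1, -1, -1, -1, -1, -1, -1])

```text
time_s: 12.55
ee_pos: [600.4, 267.9, 53.0]
eef_rot: [[0.0, 1.0, -0.002], [1.0, -0.0, -0.001], [-0.001, -0.002, -1.0]]
force: [-0.6, -0.8, -0.7]
opening: 30.4
grip_force: 30.0
```

Request:
apply_moves(rot=[[0, 0, 0], [0, 0, 0], [0, 0, 0], [0, 0, 0], [0, 0, 0], [0, 0, 0]], delta_pos=[[0, 0, 0.015], [0, 0, 0.025], [0, 0, 0.031], [0, 0, 0.031], [0, 0, 0.031], [0, 0, 0.031]], hand=[-1, -1, -1, -1, -1, -1])

```text
time_s: 13.15
ee_pos: [601.4, 269.0, 24.3]
eef_rot: [[-0.0, 1.0, 0.001], [1.0, 0.0, 0.0], [0.0, 0.001, -1.0]]
force: [0.5, 0.2, -0.8]
opening: 30.5
grip_force: 30.0
```

```bash
python3 -c "
from h import *
plan((601,269.5,23.5,0))"
```

```text
t 13.15 p [601.4 269.   24.3] phi 0.0 z [ 9.e-04  3.e-04 -1.e+00] open 30.5 F [ 0.5  0.2 -0.8] grip 30.0
rz 0.0 d [0.0005, -0.0004, 0.0008]
```

Request:
apply_moves(rot=[[0, 0, 0], [0, 0, 0], [0, 0, 0], [0, 0, 0], [0, 0, 0], [0, 0, 0], [0, 0, 0], [0, 0, 0], [0, 0, 0], [0, 0, 0], [0, 0, 0]], delta_pos=[[0, 0, 0.0015], [0, 0, 0.0015], [0, 0, 0.0015], [0, 0, 0.0015], [0, 0, 0.0015], [0, 0, -0.01], [0, 0, -0.04], [0, 0, -0.08], [0, 0, -0.096], [0, 0, -0.096], [0, 0, -0.096]], hand=[-1, -1, 0.15, 0.15, 0.15, 0.15, 0.15, 0.15, 0.15, 0.15, 0.15])

```text
time_s: 14.25
ee_pos: [600.8, 268.9, 119.5]
eef_rot: [[-0.0, 1.0, -0.0], [1.0, 0.0, -0.0], [-0.0, -0.0, -1.0]]
force: [0.6, -0.3, -1.4]
opening: 50.8
grip_force: 0.0
```

```bash
python3 -c "
from h import *
plan((589.5,-192.6,110,-49.5),(589.5,-192.6,11,-49.5))"
```

```text
t 14.25 p [600.8 268.9 119.5] phi 0.01 z [-4.e-04 -2.e-04 -1.e+00] open 50.8 F [ 0.6 -0.3 -1.4] grip 0.0
rz 49.51 d [-0.4615, -0.0114, 0.0096]
rz 49.51 d [-0.4615, -0.0114, 0.1086]
```

Request:
apply_moves(rot=[[0, 0, 4], [0, 0, 9], [0, 0, 13], [0, 0, 17], [0, 0, 21], [0, 0, 25], [0, 0, 29], [0, 0, 33], [0, 0, 37], [0, 0, 41], [0, 0, 45], [0, 0, 49.5], [0, 0, 49.5], [0, 0, 49.5], [0, 0, 49.5], [0, 0, 49.5], [0, 0, 49.5]], delta_pos=[[-0.02, 0, 0], [-0.06, -0.001, 0], [-0.1, -0.002, 0], [-0.14, -0.003, 0], [-0.18, -0.004, 0], [-0.22, -0.005, 0], [-0.26, -0.006, 0], [-0.3, -0.007, 0], [-0.34, -0.008, 0], [-0.38, -0.009, 0], [-0.42, -0.01, 0], [-0.45, -0.011, 0.005], [-0.462, -0.0115, 0.01], [-0.462, -0.0115, 0.01], [-0.462, -0.0115, 0.01], [-0.462, -0.0115, 0.01], [-0.462, -0.0115, 0.01]], hand=[0.5, 0.5, 0.5, 0.5, 0.5, 0.5, 0.5, 0.5, 0.5, 0.5, 0.5, 0.5, 0.5, 0.5, 0.5, 0.5, 0.5])

```text
time_s: 15.95
ee_pos: [590.0, -191.7, 110.0]
eef_rot: [[0.759, 0.651, 0.0], [0.651, -0.759, -0.0], [0.0, 0.0, -1.0]]
force: [-0.2, 0.4, -0.9]
opening: 66.1
grip_force: 0.0
```

```bash
python3 -c "
from h import *
plan((589.5,-192.6,11,-49.5))
d=snap('scene'); cv2.imwrite('pics/s3.png',cv2.resize(d['pixels'][130:340,120:480],None,fx=2.2,fy=2.2))"
```

```text
t 15.95 p [ 590.  -191.7  110. ] phi -49.37 z [ 2.e-04 -0.e+00 -1.e+00] open 66.1 F [-0.2  0.4 -0.9] grip 0.0
rz 0.13 d [-0.0009, 0.0004, 0.099]
```

View pics/s3.png

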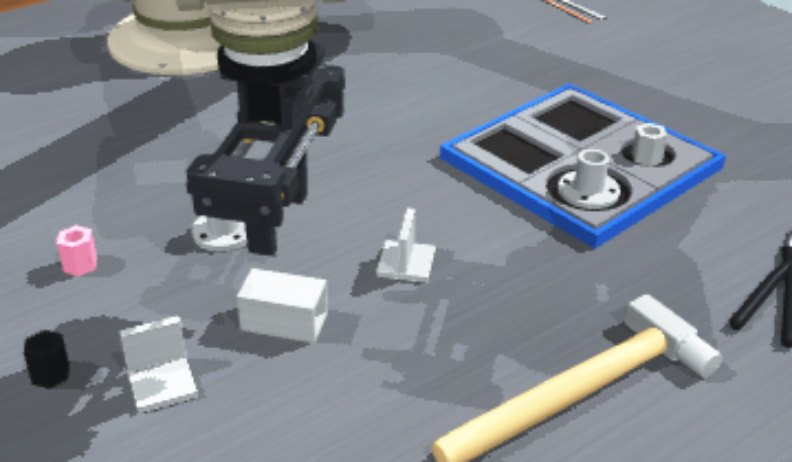

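The nut (650,145) stands in the small recess and the flange is in its own. The gripper is lined up over the tube (283,305).

Request:
apply_moves(rot=[[0, 0, 0], [0, 0, 0], [0, 0, 0], [0, 0, 0], [0, 0, 0], [0, 0, 0], [0, 0, 0], [0, 0, 0], [0, 0, 0], [0, 0, 0], [0, 0, 0], [0, 0, 0], [0, 0, 0], [0, 0, 0], [0, 0, 0], [0, 0, 0], [0, 0, 0], [0, 0, 0]], delta_pos=[[0, 0, 0.025], [0, 0, 0.05], [0, 0, 0.07], [0, 0, 0.088], [0, 0, 0.099], [0, 0, 0.099], [0, 0, 0.099], [0, 0, 0.099], [0, 0, 0.099], [0, 0, 0.099], [0, 0, 0.099], [0, 0, 0.099], [0, 0, 0.099], [0, 0, 0.085], [0, 0, 0.06], [0, 0, 0.03], [0, 0, 0], [0, 0, 0]], hand=[0.5, 0.5, 0.5, 0.5, 0.5, 0.5, 0.5, -1, -1, -1, -1, -1, -1, -1, -1, -1, -1, -1])

```text
time_s: 17.8
ee_pos: [591.2, -193.7, 114.2]
eef_rot: [[0.76, 0.65, 0.007], [0.65, -0.76, -0.004], [0.003, 0.007, -1.0]]
force: [0.7, -1.0, -2.9]
opening: 39.9
grip_force: 30.0
```

```bash
python3 -c "
from h import *
plan((509.3,158,110,-84.5),(509.3,158,22.5,-84.5))"
```

```text
t 17.8 p [ 591.2 -193.7  114.2] phi -49.48 z [ 0.0067 -0.0037 -1.    ] open 39.9 F [ 0.7 -1.  -2.9] grip 30.0
rz 35.02 d [0.1662, -0.3206, 0.0023]
rz 35.02 d [0.166, -0.3212, 0.0898]
```

Request:
apply_moves(rot=[[0, 0, 3], [0, 0, 7], [0, 0, 11], [0, 0, 15], [0, 0, 19], [0, 0, 23], [0, 0, 27], [0, 0, 31], [0, 0, 35], [0, 0, 35], [0, 0, 35], [0, 0, 35], [0, 0, 35], [0, 0, 35], [0, 0, 35], [0, 0, 35], [0, 0, 35], [0, 0, 35], [0, 0, 35], [0, 0, 35]], delta_pos=[[0.01, -0.019, 0], [0.03, -0.057, 0], [0.05, -0.095, 0], [0.07, -0.134, 0], [0.09, -0.172, 0], [0.11, -0.21, 0], [0.13, -0.248, 0], [0.15, -0.286, 0], [0.163, -0.311, 0], [0.167, -0.319, 0], [0.167, -0.319, 0], [0.167, -0.319, 0.02], [0.167, -0.319, 0.04], [0.167, -0.319, 0.06], [0.167, -0.319, 0.075], [0.167, -0.319, 0.083], [0.167, -0.319, 0.0875], [0.167, -0.319, 0.0875], [0.167, -0.319, 0.0875], [0.167, -0.319, 0.0875]], hand=[-1, -1, -1, -1, -1, -1, -1, -1, -1, -1, -1, -1, -1, -1, -1, -1, -1, -1, -1, -1])

```text
time_s: 19.8
ee_pos: [509.9, 158.0, 22.9]
eef_rot: [[0.995, 0.096, 0.001], [0.096, -0.995, 0.0], [0.001, 0.0, -1.0]]
force: [0.1, 0.3, -1.9]
opening: 40.1
grip_force: 30.0
```

```bash
python3 -c "
from h import *
plan((509.3,158,22.5,-84.5))
d=snap('scene'); cv2.imwrite('pics/s4.png',cv2.resize(d['pixels'][100:260,260:480],None,fx=3.4,fy=3.4))"
```

```text
t 19.8 p [509.9 158.   22.9] phi -84.49 z [ 1.3e-03  1.0e-04 -1.0e+00] open 40.1 F [ 0.1  0.3 -1.9] grip 30.0
rz 0.01 d [-0.0006, -0.0001, 0.0004]
```

View pics/s4.png

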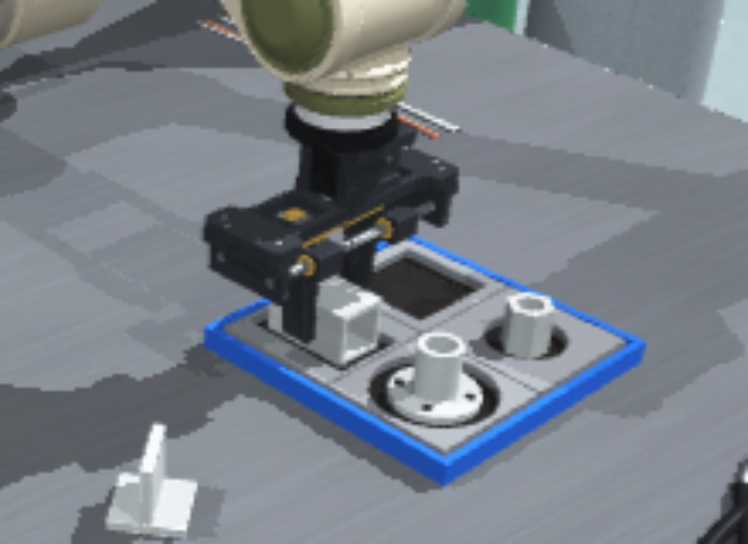

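The tube (330,320) lies in the slot, aligned with it. Releasing.

Request:
apply_moves(rot=[[0, 0, 0], [0, 0, 0], [0, 0, 0], [0, 0, 0], [0, 0, 0], [0, 0, 0], [0, 0, 0], [0, 0, 0], [0, 0, 0], [0, 0, 0], [0, 0, 0]], delta_pos=[[0, 0, 0.0015], [0, 0, 0.0015], [0, 0, 0.0015], [0, 0, 0.0015], [0, 0, 0.0015], [0, 0, -0.01], [0, 0, -0.04], [0, 0, -0.08], [0, 0, -0.0975], [0, 0, -0.0975], [0, 0, -0.0975]], hand=[-1, -1, 0.25, 0.25, 0.25, 0.25, 0.25, 0.25, 0.25, 0.25, 0.25])

```text
time_s: 20.95
ee_pos: [509.2, 158.0, 119.7]
eef_rot: [[0.995, 0.096, 0.0], [0.096, -0.995, 0.0], [0.0, -0.0, -1.0]]
force: [-0.2, -0.4, 0.5]
opening: 55.3
grip_force: 0.0
```

```bash
python3 -c "
from h import *
plan((578,-312.2,120,-13.7),(578,-312.2,22,-13.7))"
```

```text
t 20.95 p [509.2 158.  119.7] phi -84.5 z [ 1.e-04  0.e+00 -1.e+00] open 55.3 F [-0.2 -0.4  0.5] grip 0.0
rz -70.8 d [0.0234, 0.4746, -0.0003]
rz -70.8 d [0.0233, 0.4746, 0.0977]
```

Request:
apply_moves(rot=[[0, 0, -3], [0, 0, -8], [0, 0, -14], [0, 0, -20], [0, 0, -26], [0, 0, -32], [0, 0, -38], [0, 0, -44], [0, 0, -50], [0, 0, -56], [0, 0, -62], [0, 0, -68], [0, 0, -70.8], [0, 0, -70.8], [0, 0, -70.8], [0, 0, -70.8], [0, 0, -70.8]], delta_pos=[[0.001, 0.02, 0], [0.003, 0.06, 0], [0.005, 0.1, 0], [0.007, 0.14, 0], [0.009, 0.18, 0], [0.011, 0.22, 0], [0.013, 0.26, 0], [0.015, 0.3, 0], [0.017, 0.34, 0], [0.019, 0.38, 0], [0.021, 0.42, 0], [0.022, 0.45, 0], [0.0235, 0.468, 0], [0.0235, 0.4745, 0], [0.0235, 0.4745, 0], [0.0235, 0.4745, 0], [0.0235, 0.4745, 0]], hand=[-0.1, -0.1, -0.1, -0.1, -0.1, -0.1, -0.1, -0.1, -0.1, -0.1, -0.1, -0.1, -0.1, -0.1, -0.1, -0.1, -0.1])

```text
time_s: 22.65
ee_pos: [578.4, -310.8, 119.7]
eef_rot: [[0.236, 0.972, -0.0], [0.972, -0.236, 0.0], [0.0, -0.001, -1.0]]
force: [-0.9, 0.4, -0.3]
opening: 39.6
grip_force: 0.0
```

```bash
python3 -c "
from h import *
plan((578,-312.2,22,-13.7))"
```

```text
t 22.65 p [ 578.4 -310.8  119.7] phi -13.66 z [-4.e-04  5.e-04 -1.e+00] open 39.6 F [-0.9  0.4 -0.3] grip 0.0
rz 0.04 d [-0.0015, -0.0001, 0.0977]
```

Request:
apply_moves(rot=[[0, 0, 0], [0, 0, 0], [0, 0, 0], [0, 0, 0], [0, 0, 0], [0, 0, 0], [0, 0, 0], [0, 0, 0], [0, 0, 0], [0, 0, 0], [0, 0, 0], [0, 0, 0], [0, 0, 0], [0, 0, 0], [0, 0, 0], [0, 0, 0], [0, 0, 0], [0, 0, 0], [0, 0, 0]], delta_pos=[[0, 0, 0.025], [0, 0, 0.05], [0, 0, 0.07], [0, 0, 0.088], [0, 0, 0.098], [0, 0, 0.098], [0, 0, 0.098], [0, 0, 0.098], [0, 0, 0.098], [0, 0, 0.098], [0, 0, 0.098], [0, 0, 0.098], [0, 0, 0.098], [0, 0, 0.098], [0, 0, 0.085], [0, 0, 0.06], [0, 0, 0.03], [0, 0, 0], [0, 0, 0]], hand=[-0.1, -0.1, -0.1, -0.1, -0.1, -0.1, -0.1, -1, -1, -1, -1, -1, -1, -1, -1, -1, -1, -1, -1], force=40)

```text
time_s: 24.55
ee_pos: [579.8, -313.0, 124.5]
eef_rot: [[0.237, 0.972, 0.006], [0.972, -0.237, -0.005], [-0.003, 0.007, -1.0]]
force: [0.2, -0.5, -0.9]
opening: 7.5
grip_force: 40.0
```

```bash
python3 -c "
from h import *
plan((478.8,258.1,120,5.5),(478.8,258.1,33.5,5.5))"
```

```text
t 24.55 p [ 579.8 -313.   124.5] phi -13.69 z [ 0.0063 -0.005  -1.    ] open 7.5 F [ 0.2 -0.5 -0.9] grip 40.0
rz -19.19 d [0.531, -0.2333, 0.001]
rz -19.19 d [0.5313, -0.2339, 0.0875]
```

Request:
apply_moves(rot=[[0, 0, -1], [0, 0, -2], [0, 0, -4], [0, 0, -5], [0, 0, -6], [0, 0, -8], [0, 0, -9], [0, 0, -11], [0, 0, -12], [0, 0, -14], [0, 0, -15], [0, 0, -16], [0, 0, -18], [0, 0, -19.2], [0, 0, -19.2], [0, 0, -19.2], [0, 0, -19.2], [0, 0, -19.2], [0, 0, -19.2], [0, 0, -19.2]], delta_pos=[[0.02, -0.009, 0], [0.06, -0.026, 0], [0.1, -0.044, 0], [0.14, -0.061, 0], [0.18, -0.079, 0], [0.22, -0.096, 0], [0.26, -0.113, 0], [0.3, -0.131, 0], [0.34, -0.148, 0], [0.38, -0.166, 0], [0.42, -0.183, 0], [0.46, -0.201, 0], [0.5, -0.218, 0], [0.525, -0.229, 0], [0.531, -0.232, 0], [0.531, -0.232, 0], [0.531, -0.232, 0], [0.531, -0.232, 0.02], [0.531, -0.232, 0.04], [0.531, -0.232, 0.055]], hand=[-1, -1, -1, -1, -1, -1, -1, -1, -1, -1, -1, -1, -1, -1, -1, -1, -1, -1, -1, -1])

```text
time_s: 26.55
ee_pos: [478.9, 257.2, 63.6]
eef_rot: [[-0.094, 0.996, -0.001], [0.996, 0.094, -0.001], [-0.0, -0.001, -1.0]]
force: [0.3, -0.5, -2.0]
opening: 7.7
grip_force: 40.0
```

```bash
python3 -c "
from h import *
plan((478.8,258.1,33.5,5.5))
d=snap('scene'); cv2.imwrite('pics/s5.png',cv2.resize(d['pixels'][100:260,260:480],None,fx=3.4,fy=3.4))"
```

```text
t 26.55 p [478.9 257.2  63.6] phi 5.38 z [-1.e-03 -5.e-04 -1.e+00] open 7.7 F [ 0.3 -0.5 -2. ] grip 40.0
rz -0.12 d [0.0009, 0.0001, 0.0301]
```

View pics/s5.png

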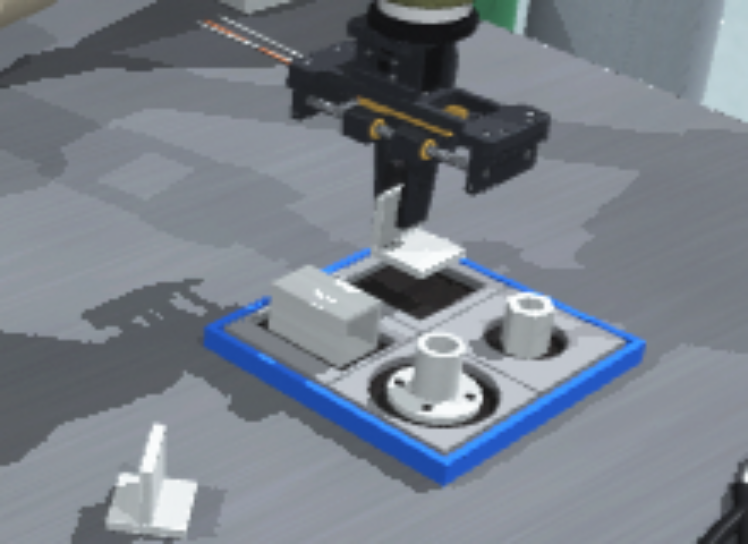

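The angle (425,235) hangs level above the square recess, and the tube is lying free in the slot. Lower, release and retreat.

Request:
apply_moves(rot=[[0, 0, 0], [0, 0, 0], [0, 0, 0], [0, 0, 0], [0, 0, 0], [0, 0, 0], [0, 0, 0], [0, 0, 0], [0, 0, 0], [0, 0, 0], [0, 0, 0], [0, 0, 0], [0, 0, 0], [0, 0, 0], [0, 0, 0], [0, 0, 0]], delta_pos=[[0, 0, 0.015], [0, 0, 0.025], [0, 0, 0.031], [0, 0, 0.031], [0, 0, 0.0325], [0, 0, 0.033], [0, 0, 0.033], [0, 0, 0.033], [0, 0, 0.033], [0, 0, 0.033], [0, 0, 0.02], [0, 0, -0.02], [0, 0, -0.06], [0, 0, -0.1], [0, 0, -0.12], [0, 0, -0.12]], hand=[-1, -1, -1, -1, -1, -1, -0.4, -0.4, -0.4, -0.4, -0.4, -0.4, -0.4, -0.4, -0.4, -0.4])

```text
time_s: 28.2
ee_pos: [479.7, 259.2, 187.6]
eef_rot: [[-0.096, 0.995, 0.006], [0.995, 0.096, 0.002], [0.001, 0.006, -1.0]]
force: [0.1, -0.8, -1.0]
opening: 26.4
grip_force: 0.0
```

Request:
apply_moves(rot=[[0, 0, 0], [0, 0, 0], [0, 0, 0], [0, 0, 0], [0, 0, 0], [0, 0, 0], [0, 0, 0], [0, 0, 0], [0, 0, 0], [0, 0, 0], [0, 0, 0]], delta_pos=[[0.02, -0.02, 0], [0.06, -0.04, 0], [0.1, -0.06, 0], [0.14, -0.08, 0], [0.18, -0.1, 0], [0.22, -0.12, 0], [0.25, -0.14, 0], [0.25, -0.14, 0], [0.25, -0.14, 0], [0.25, -0.14, 0], [0.25, -0.14, 0]], hand=[-0.4, -0.4, -0.4, -0.4, -0.4, -0.4, -0.4, -0.4, -0.4, -0.4, -0.4])

```text
time_s: 29.3
ee_pos: [316.2, 493.3, 184.4]
eef_rot: [[-0.094, 0.996, -0.0], [0.996, 0.094, -0.001], [-0.0, -0.0, -1.0]]
force: [-0.4, -0.4, 0.2]
opening: 26.3
grip_force: 0.0
```

```bash
python3 -c "
from h import *
plan()
d=snap('scene');t=snap('top')
a=cv2.resize(d['pixels'][150:250,300:470],(600,353));b=cv2.resize(t['pixels'][125:250,105:440],(670,250))
c=np.zeros((600,680,3),np.uint8);c[:350,:600]=a[:350];c[350:600,:670]=b;cv2.imwrite('pics/f.png',c)"
```

```text
t 29.3 p [316.2 493.3 184.4] phi 5.41 z [-3.e-04 -5.e-04 -1.e+00] open 26.3 F [-0.4 -0.4  0.2] grip 0.0
```

View pics/f.png

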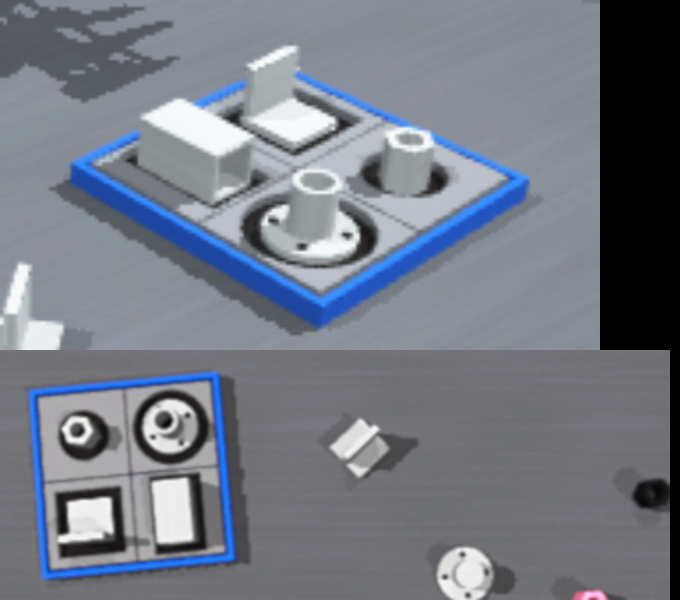

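All four parts lie within their recesses: nut (82,434), flange (170,427), angle (90,520) and tube (175,512) in the lower view. The tee and the solid flange have not moved.

```bash
python3 -c "
from rig import workorder
print(workorder.close_job())"
```

```text
the job is handed in; nothing more can be done
None
```

The job is handed in at about 29 s: the last pictures show the bored flange, nut, tube and angle piece each upright inside its own recess, with the solid flange, tee and the black and pink nuts left on the bench.

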